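Fit the adapter sleeve on the loading pin

TASK

Fit the loose aluminium adapter sleeve onto the upright loading pin: lower it square over the steel rod without dropping it, letting it bind or forcing it. When its notched foot comes down on the cross pin, turn it by feel under light pressure until the notches drop over the pin and the sleeve sits fully home on the flange, then let go. Leave the other things on the table where they are.

Things in the scene. Friction and masses are not known exactly. Their poses are not given: they have to be found in the camera images.
- sleeve_mid (a point): Centre (half-way up, on the axis) of the loose aluminium adapter sleeve: a round tube 120 mm long, 49 mm outside, 27 mm bore, about 0.4 kg, standing upright on its notched foot. Four notches, 12 mm wide and 13 mm deep, are cut through the wall of the foot along this frame's +x, +y, -x and -y. z is up along the bore. It can be gripped across its diameter near the top, at any yaw.
- loading_pin: Loading pin: heavy steel stand, does not budge. Base disc 160 mm across, 10 mm thick; on it a flange 60 mm across, 10 mm high; from it a plain vertical rod 25 mm across rises 125 mm. Origin: centre of its underside, on the table, z up. Its yaw says nothing about the cross pin.
- pin_seat (a point): Centre of the flat top face of the loading pin's flange, 20 mm above the table, on the rod's axis; z up. The sleeve's foot must finally sit on this face.
- pin_tip (a point): Centre of the rod's top end, 145 mm above the table, straight above pin_seat; z up. The last 5 mm of the rod taper from 25 mm to 17 mm diameter.
- cross_pin (a point): Centre of the round cross pin, 8 mm thick and 44 mm long, that runs level through the rod 6 mm above the flange face. Its direction differs each time and this frame does not give it. A sleeve whose notches are not over it stops on it, 10 mm short of home. Notches repeat every 90 degrees and have 2 mm play each side of the pin; turn either way to find it.
- shaker: Bystander: stainless shaker bottle with black lid and clip, 90 mm diameter, 202 mm tall, upright. Origin at the centre of its underside.
- dumbbell: Bystander: vinyl hex dumbbell lying on the table, 200 mm long, heads 62 mm high. Origin on the table under its middle, x along its length.
- jar: Bystander: glass jar with a steel twist lid, 80 mm diameter, 110 mm tall, upright. Origin at the centre of its underside.
- massage_stick: Bystander: wooden massage stick lying on the table, 430 mm long, 34 mm thick. Origin on the table under its middle, x along its length.
Mind the look-alikes: they are no part of the job. Of the things like the part that bears sleeve_mid, leave any that is green; of the rest the larger one is meant.

How it is judged:
By the outcome, as a careful person would: the job done as asked, in the order asked, and still so for the second after the job is handed in, with the robot touching nothing.
It also fails if it takes over 72 s, if anything falls off the work surface, if the arm or the gripper's body presses on something with over 40 N, if the wrist force passes 120 N, or if a joint passes its speed limit or range.

ROBOT

A 6-joint arm with a two-finger parallel gripper is mounted at the origin on the work surface. World frame = base frame: x ahead of the robot, y to its left, z up, the work surface at z = 0. Lengths are in mm, angles in rad, forces in N, time in s.
With the tool pointing down it reaches from about 300 to 775 mm from the base axis. Payload 14.6 kg.
Tool frame: the origin (TCP) lies on the centre line of the jaws, within the pads' length; the fingertips stand 8 mm ahead of it and the grasp point (between the pads) lies 11 mm behind it; z points along the fingers, y is the direction in which the jaws open and shut (so a half turn about z gives the same grasp; the last joint's range is limited). The gripper opens to 94 mm and grips with 3 to 60 N. Pads are 16 mm wide; open, the fingers measure 119 mm over their backs; the gripper's body (75 mm by 177 mm) begins 78 mm behind the grasp point.
Start: joints at [1.227, 0.3, 1.521, -0, 1.321, -0.067], TCP at [150.301, 529.055, 213.446] pointing down, gripper open.
Joint ranges: [-3.03, 3.03], [-0.79, 2.21], [0.23, 2.52], [-1.04, 4.18], [0, 3.07], [-2.55, 2.55]. Speed limits (rad/s): [2.22, 2.22, 2.57, 3.14, 3.14, 3.14].

INTERFACE

Orientations are given as [roll, pitch, yaw] about the fixed x, y, z axes, in that order (R = Rz(yaw) Ry(pitch) Rx(roll)).
In Python, from cell import read_state, cams, manip gives the robot as it stands.
- The arm moves only by the shell command python3 -m handwheel 'ROWS' [OPENING] [FORCE]. ROWS is JSON, a list of rows, each a list of 4 numbers: the shift along the tool's x, y, z in m, then the turn about the tool's z in degrees. In form: [[dx, dy, dz, turn], ...]. A call has 1 to 5 rows; each row is the pose to reach, as a shift and turn from the pose measured when the call began, along the tool's axes at that moment; what a row does not reach only later rows make up. A row lasts 1/8 s, in which the tool goes at most 62.5 mm and 10.7 degrees, less where a joint would pass 70% of its speed; a pose out of reach is approached as far as the arm can. A call with a gripper value outside its range is refused whole. OPENING is the closure, from 0 (fully open) to 1 (shut), set as the call begins (- or left out, the last holds). The fingers move at their own pace and stop on an object; FORCE is the grip in N (left out, the last holds). Time passes only in rows, so rows that repeat a pose let the fingers close. It gives the time, the measured TCP pose, the force and the opening at its end, in the units of the state.
- read_state(): the state, without advancing time (a new reading comes with each control period).
- cams.camera(name): name is "scene" or "top" or "wrist"; returns the picture (420x560x3 uint8, red, green, blue); there is no depth.
- cams.get_calibration(name): a dict with "vertical_fov" (degrees; the focal length in pixels is half the picture's height over the tangent of half this angle, whatever the lens; pixels are square), "cx", "cy" (the principal point, pixels), "R" (3x3) and "t" (3): a world point X has camera coordinates R X + t. Camera axes: x right, y down, z forward; pixel columns grow to the right and rows downward; lengths in mm; the calibration is good to about 2 mm. A picture is of the moment at which its call begins: read the wrist's pose just before it. get_calibration takes no time and is no camera call; for the wrist camera it gives the pose at the moment of the call.
- manip.sign_off(): hands the job in, once; it reports no verdict.
The state is a dict: "clock": time; "joints": joint angles; "qd": joint speeds; "effort": joint torques, N m; "eef_pos": TCP position; "eef_rot": TCP orientation; "wrist_force": force on the tool from outside, world axes, zero at the start; "moment": the same for the moment, N m; "finger_gap": finger opening in mm.
Only numpy, scipy, OpenCV 4.12 (cv2) and the standard library are available. Lean on these libraries where they do the work, as an engineer would, in place of code of your own. Each camera call takes 0.05 s, during which the arm holds its last target. There are 200 camera calls.

## Working session

There is one attempt and no reset: what is moved stays moved. The work goes in short steps, Python scripts to look and compute and a shell command to move; the robot and the scene stay as the last step left them, time stands still between calls to the robot, and variables do not carry over. Pictures are saved under pics/ and viewed, about 8 in all and at most 12, crops included, and the job is handed in when it is done.

```bash
mkdir -p pics; ls
cat > h.py <<'E'
import numpy as np, cv2
from cell import read_state, cams, manip
def cal(n):
    c=cams.get_calibration(n); f=210/np.tan(np.radians(c["vertical_fov"])/2)
    return f,c["cx"],c["cy"],np.array(c["R"]),np.array(c["t"])
def ray(n,u,v,z):
    f,cx,cy,R,t=cal(n); C=-R.T@t; d=R.T@np.array([(u-cx)/f,(v-cy)/f,1]); return C+d*(z-C[2])/d[2]
def proj(n,X):
    f,cx,cy,R,t=cal(n); p=R@np.array(X,float)+t; return np.array([f*p[0]/p[2]+cx,f*p[1]/p[2]+cy])
def save(n,name):
    im=cams.camera(n); cv2.imwrite("pics/"+name,im[:,:,::-1]); return im
E
python3 - <<'E'
from h import *
s=read_state(); print(s)
a=save("scene","s.png");b=save("top","t.png")
for n in("scene","top","wrist"):
    f,cx,cy,R,t=cal(n); print(n,f,cx,cy,-R.T@t, cams.get_calibration(n).keys())
E
```

```text
pics
{'clock': 0.0, 'joints': array([ 1.22743400e+00,  3.00500464e-01,  1.52158992e+00,  5.62189842e-06,
        1.32069593e+00, -6.65655285e-02]), 'qd': array([ 5.27767596e-04, -3.02934361e-04,  3.46963199e-05, -3.17687930e-03,
        7.77716434e-04, -3.31106540e-04]), 'effort': array([-1.30441786e-04, -5.31802976e+01, -3.52743852e+01,  7.08482321e-02,
        2.43696116e-02, -1.10207927e-04]), 'eef_pos': array([150.1982908 , 528.82722168, 212.86647987]), 'eef_rot': array([-3.14040200e+00, -8.48309272e-05,  2.86479441e+00]), 'wrist_force': array([ 0.14175715, -0.69437354,  0.4676741 ]), 'moment': array([ 0.04647224, -0.00172083,  0.0370241 ]), 'finger_gap': 93.97508882860838}
scene 460.1905485851907 278.47393177323937 206.60209202391493 [1323.71129229  338.90370478  908.35251376] dict_keys(['vertical_fov', 'cx', 'cy', 'R', 't'])
top 506.16458547570585 279.1438281824329 213.38795047993187 [ 380.11169726    5.07083701 1284.99553001] dict_keys(['vertical_fov', 'cx', 'cy', 'R', 't'])
wrist 295.7118600828028 273.5850758359839 208.14787028859587 [ 68.85375429 551.41756381 383.65835294] dict_keys(['vertical_fov', 'cx', 'cy', 'R', 't'])
```

View pics/s.png

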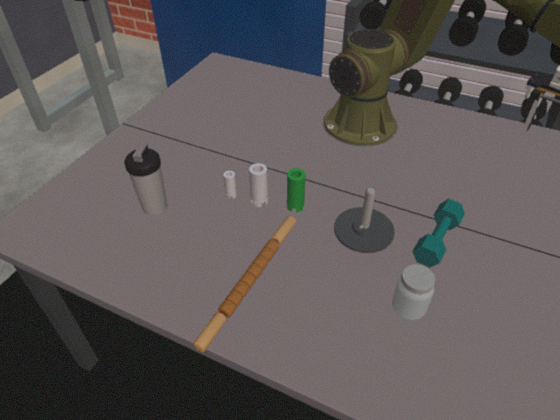

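View pics/t.png

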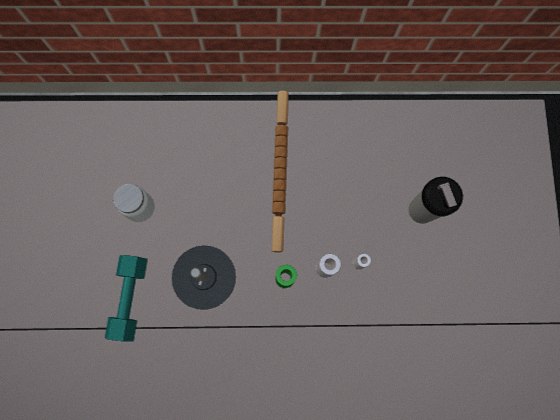

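The scene has three sleeve look-alikes (top-view pixels): green (286,276), large white (330,265) and small white (364,261). Leaving out the green one, the larger of the rest is the one at (330,265). I'll measure it and confirm it in a crop.

Run:
```python
from h import *
s=cv2.imread("pics/s.png");t=cv2.imread("pics/t.png")
a=cv2.resize(s[150:260,210:410],None,fx=4,fy=4,interpolation=cv2.INTER_CUBIC)[:300*2]
b=cv2.resize(t[230:320,165:385],None,fx=3.6,fy=3.6,interpolation=cv2.INTER_CUBIC)
o=np.zeros((600,800,3),np.uint8);aa=cv2.resize(a,(500,275));o[:275,:500]=aa;bb=b[:324,:792];o[276:600,:792]=bb
cv2.imwrite("pics/c1.png",o)
for n,u,v,z in [("top",330,265,120),("scene",259,169,120),("top",286,276,120),("top",364,261,75),("scene",230,175,75),("top",204,277,10),("top",196,272,145),("scene",370,191,145),("scene",364,230,10)]:
    print(n,u,v,z,ray(n,u,v,z).round(1))
```

```text
top 330 265 120 [ 488.2 -133.5  120. ]
scene 259 169 120 [ 495.1 -127.2  120. ]
top 286 276 120 [464.1 -31.7 120. ]
top 364 261 75 [ 501.2 -220.9   75. ]
scene 230 175 75 [ 505.5 -214.8   75. ]
top 204 277 10 [471.7 169.9  10. ]
top 196 272 145 [473.4 170.5 145. ]
scene 370 191 145 [479.5 172.5 145. ]
scene 364 230 10 [483.8 175.8  10. ]
```

View pics/c1.png

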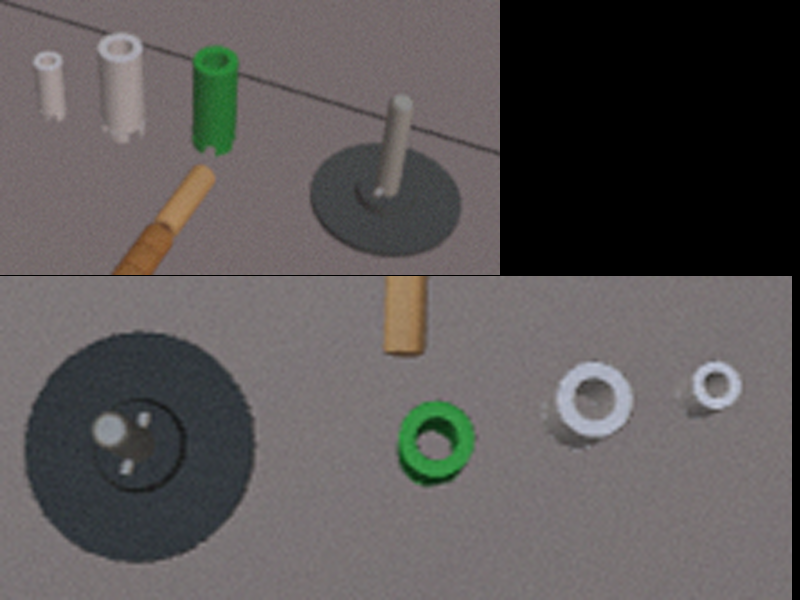

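The crop confirms it: the large white sleeve is at about (490,-132) and the pin at about (474,171). The cross pin's ends in the top view lie along about -19° yaw. Next I'll work out the approach.

```bash
cat >> h.py <<'E'
from scipy.spatial.transform import Rotation as Ro
def delta(target,yawdeg=None):
    s=read_state(); R=Ro.from_euler('xyz',s["eef_rot"]).as_matrix()
    d=R.T@(np.array(target)-s["eef_pos"])/1000
    turn=0 if yawdeg is None else (np.degrees(s["eef_rot"][2])-yawdeg+180)%360-180
    print("delta",d.round(4),"turn",round(turn,2),"yaw",np.degrees(s["eef_rot"][2]).round(2),"pos",s["eef_pos"].round(1),"F",s["wrist_force"].round(1),"t",s["clock"],"gap",round(s["finger_gap"],1))
E
python3 -c "
from h import *
delta([490,-132,240],90); f,cx,cy,R,t=cal('wrist'); print(R[2])"
```

```text
delta [-0.5074 -0.5429 -0.0265] turn 74.14 yaw 164.14 pos [150.2 528.8 213. ] F [-0.4  0.3 -0.2] t 0.1 gap 94.1
[ 0.27642672 -0.07950845 -0.9577404 ]
```

```bash
python3 -m handwheel '[[-0.03,-0.035,-0.01,6],[-0.07,-0.075,-0.02,12],[-0.11,-0.12,-0.03,18],[-0.15,-0.16,-0.03,24],[-0.19,-0.2,-0.03,30]]'; python3 -c "
from h import *
delta([490,-132,240],90)"
```

```text
clock: 0.72
eef_pos: [278.8, 282.9, 243.2]
eef_rot: [-3.141, 0.001, 2.338]
wrist_force: [1.2, 0.7, 0.5]
finger_gap: 94.0
delta [-0.4453 -0.136   0.0035] turn 43.96 yaw 133.96 pos [278.8 282.9 243.2] F [1.2 0.7 0.5] t 0.725 gap 94.0
```

```bash
python3 -m handwheel '[[-0.055,-0.017,0.0,9],[-0.11,-0.034,0.0,18],[-0.165,-0.051,0.0,27],[-0.22,-0.068,0.0,36],[-0.28,-0.085,0.0,44]]'; python3 -c "
from h import *
delta([490,-132,240],90)"
```

```text
clock: 1.35
eef_pos: [412.4, 20.5, 243.4]
eef_rot: [3.141, 0.001, 1.565]
wrist_force: [0.8, 1.4, 0.6]
finger_gap: 93.8
delta [-0.1521  0.0785  0.0036] turn -0.31 yaw 89.69 pos [412.4  20.5 243.4] F [0.8 1.4 0.6] t 1.35 gap 93.8
```

```bash
python3 -m handwheel '[[-0.045,0.024,0.0,0],[-0.09,0.048,0.0,0],[-0.135,0.07,0.0,0],[-0.152,0.0785,0.0,0],[-0.152,0.0785,0.0,0]]'; python3 -c "
from h import *
delta([490,-132,240],90); print(proj('wrist',[490,-132,120]),proj('wrist',[490,-132,0])); save('wrist','w1.png')"
```

```text
clock: 1.98
eef_pos: [489.9, -132.1, 243.1]
eef_rot: [-3.141, 0.0, 1.564]
wrist_force: [-0.3, 0.5, -0.4]
finger_gap: 94.1
delta [0.0001 0.0001 0.0031] turn -0.38 yaw 89.62 pos [ 489.9 -132.1  243.1] F [-0.3  0.5 -0.4] t 1.975 gap 94.1
[274.0895658  203.68231533] [274.0477343  180.56109919]
```

View pics/w1.png

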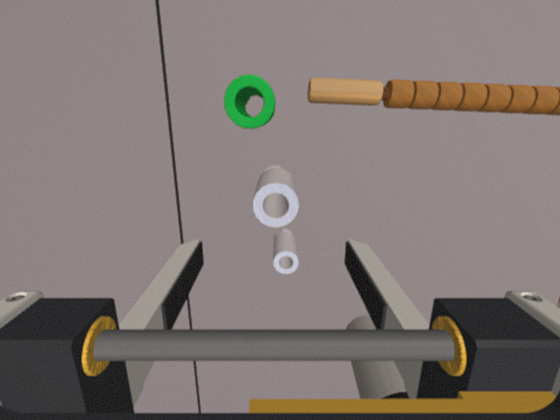

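The wrist view shows the large white sleeve's rim centred near (275,205), with the green one at (250,102) and the small one at (286,262). I'll fit the rim for a finer position.

Run:
```python
from h import *
im=cv2.imread("pics/w1.png"); hsv=cv2.cvtColor(im,cv2.COLOR_BGR2HSV); g=im.min(2)
print(g[204,250:302:3])
m=(g>165).astype(np.uint8)
n,l,st,c=cv2.connectedComponentsWithStats(m)
for i in range(1,n):
    if st[i,4]>150: print(st[i],c[i])
k=l[220,275] if l[220,275] else l[222,275]
cs,_=cv2.findContours((l==k).astype(np.uint8),cv2.RETR_CCOMP,cv2.CHAIN_APPROX_NONE)
for q in cs:
    if len(q)>20:
        e=cv2.fitEllipse(q); print(len(q),e,ray("wrist",*e[0],120).round(1))
```

```text
[134 189 192 194 170 137 152 154 151 143 134 115  96 178 193 193 172 131]
[ 253  182   46   45 1077] [275.26740947 204.3992572 ]
[273 251  26  23 323] [285.55108359 261.94736842]
128 ((275.32855224609375, 204.56288146972656), (43.59492492675781, 44.96849822998047), 79.01273345947266) [ 491.1 -132.2  120. ]
77 ((275.4726867675781, 204.9321746826172), (25.8623046875, 27.782217025756836), 97.84273529052734) [ 491.3 -132.6  120. ]
```

```bash
python3 -m handwheel '[[0,0.001,0.04,0],[-0.0003,0.0012,0.085,0],[-0.0003,0.0012,0.125,0],[-0.0003,0.0012,0.149,0],[-0.0003,0.0012,0.149,0]]'; python3 -m handwheel '[[0,0,0,0],[0,0,0,0],[0,0,0,0],[0,0,0,0],[0,0,0,0]]' 1 30;python3 -m handwheel '[[0,0,0,0],[0,0,0,0],[0,0,0,0],[0,0,0,0]]'; python3 -c "
from h import *
print(read_state()['moment'])
delta([490,-132,240],90); save('wrist','w2.png')"
```

```text
clock: 2.65
eef_pos: [489.9, -130.1, 93.5]
eef_rot: [-3.139, -0.001, 1.567]
wrist_force: [0.5, 0.1, 1.0]
finger_gap: 93.8
clock: 3.28
eef_pos: [490.0, -130.2, 93.6]
eef_rot: [-3.139, -0.001, 1.567]
wrist_force: [-1.1, 0.2, -1.7]
finger_gap: 48.0
clock: 3.78
eef_pos: [490.1, -130.2, 93.6]
eef_rot: [-3.139, -0.001, 1.567]
wrist_force: [-0.3, 0.9, -0.3]
finger_gap: 47.9
[-0.03439739  0.17243726  0.03316971]
delta [-0.0017 -0.0004 -0.1464] turn -0.25 yaw 89.75 pos [ 490.1 -130.2   93.6] F [-0.3  0.9 -0.3] t 3.775 gap 47.9
```

```bash
python3 -m handwheel '[[0,0,-0.01,0],[0,0,-0.04,0],[0,0,-0.08,0],[0,0,-0.12,0],[0,0,-0.16,0]]'
python3 - <<'E'
from h import *
print(read_state()['moment'])
delta([474,171,275],90)
save("wrist","w3.png");save("scene","s3.png")
a=cv2.imread("pics/w2.png");b=cv2.imread("pics/w3.png");c=cv2.imread("pics/s3.png")[60:240,160:380]
o=np.zeros((600,800,3),np.uint8);o[:300,:400]=cv2.resize(a,(400,300));o[:300,400:]=cv2.resize(b,(400,300));c=cv2.resize(c,(366,300),interpolation=2);o[300:,:366]=c
cv2.imwrite("pics/c2.png",o)
E
```

```text
clock: 4.45
eef_pos: [490.1, -130.1, 255.4]
eef_rot: [-3.139, -0.001, 1.567]
wrist_force: [0.8, -0.4, -3.4]
finger_gap: 48.1
[-0.07868438  0.0436564  -0.02769351]
delta [ 0.3011 -0.0174 -0.0194] turn -0.24 yaw 89.76 pos [ 490.1 -130.1  255.4] F [ 0.8 -0.4 -3.4] t 4.45 gap 48.1
```

View pics/c2.png

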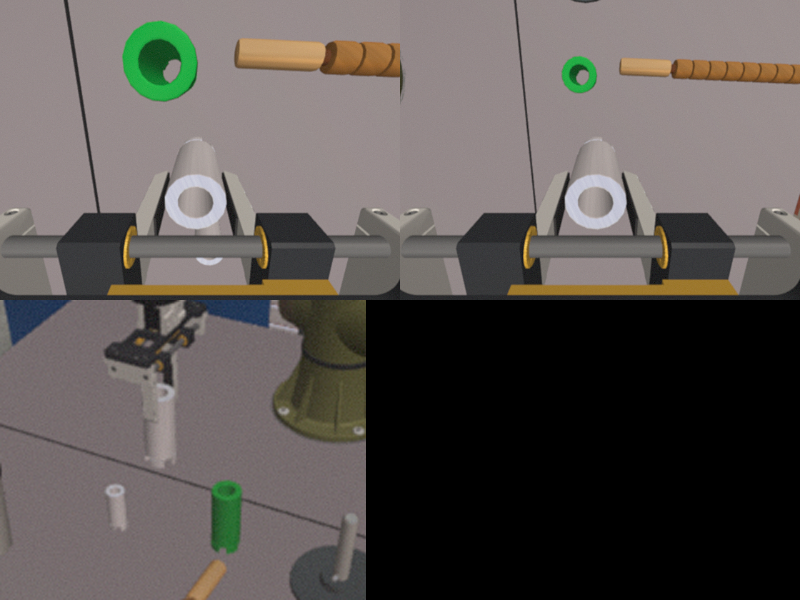

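Sleeve lifted straight, rim at about (595,200) in the right panel of the composite. I'll move close to the pin, stopping short so the wrist camera can see the rod tip.

```bash
python3 -m handwheel '[[0.03,-0.001,-0.005,0],[0.08,-0.005,-0.005,0],[0.13,-0.01,-0.005,0],[0.18,-0.016,-0.005,0],[0.21,-0.016,-0.005,0]]';  python3 -m handwheel '[[0.015,0,0,0],[0.02,0,0,0],[0.02,0,0,0]]'
python3 - <<'E'
from h import *
b=cv2.imread("pics/w3.png")
delta([474,171,260],90)
save("wrist","w4.png")
for p in ([474,171,145],[474,171,20]): print(proj("wrist",p))
E
```

```text
clock: 5.18
eef_pos: [475.4, 81.4, 261.5]
eef_rot: [3.139, 0.002, 1.568]
wrist_force: [0.5, 0.1, -3.9]
finger_gap: 48.3
clock: 5.55
eef_pos: [475.5, 100.9, 261.2]
eef_rot: [3.14, 0.002, 1.568]
wrist_force: [-0.1, -1.1, -3.2]
finger_gap: 48.2
delta [ 0.0701 -0.0017  0.0011] turn -0.18 yaw 89.82 pos [475.5 100.9 261.2] F [-0.1 -1.1 -3.2] t 5.55 gap 48.2
[271.81603675 133.73955543]
[272.18411635 129.18739639]
```

View pics/w4.png

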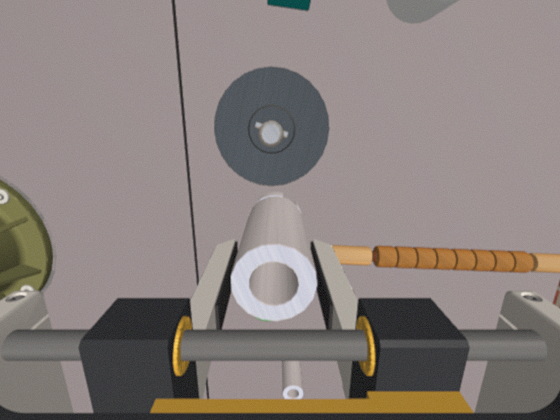

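The rod tip is at (270,132), with the cross-pin ends at (258,125) and (286,135), which agrees with about -19° yaw. Next I'll fit the rod tip and held rim, and zoom on the foot for the notch phase.

Run:
```python
from h import *
im=cv2.imread("pics/w4.png"); g=im.min(2); p=read_state()["eef_pos"]
print(g[132,245:300:2], g[118:150:2,271], p)
def fit(m,seed,z,lab):
    n,l,st,c=cv2.connectedComponentsWithStats(m.astype(np.uint8)); k=l[seed[1],seed[0]]
    cs,_=cv2.findContours((l==k).astype(np.uint8),cv2.RETR_CCOMP,cv2.CHAIN_APPROX_NONE)
    for q in cs:
        if len(q)>15:
            e=cv2.fitEllipse(q); print(lab,len(q),np.round(e[0],2),np.round(e[1],1),ray("wrist",*e[0],z).round(2))
fit(g>170,(240,280),p[2]+26.4,"rim165")
for t in (130,150,170): 
    mm=g>t; sub=np.zeros_like(mm); sub[118:146,263:281]=mm[118:146,263:281]; fit(sub,(271,132),142,"rod%d"%t)
disc=(im.max(2)<100); sub=np.zeros_like(disc); sub[50:195,200:345]=disc[50:195,200:345]; fit(sub,(240,150),10,"disc")
a=cv2.resize(im[180:300,215:335],(500,500),interpolation=2); b=cv2.resize(im[105:160,240:305],(300,254),interpolation=2)
o=np.zeros((500,800,3),np.uint8); o[:,:500]=a; o[:254,500:]=b; cv2.imwrite("pics/c3.png",o)
```

```text
[ 86  86  65  88  81  82  85 103 140 176 178 174 175 175 176 163 174 170
 132 136 162 143  80  83  63  74  81  81] [ 80 114 148 160 168 171 172 175 179 170 175 176 171 116  92  82] [475.5441651  100.63396211 261.31110388]
rim165 228 [273.53 281.85] [76.3 84.8] [475.16  98.57 287.71]
rim165 134 [273.65 283.11] [43.1 50.9] [475.22  97.78 287.71]
rod130 61 [271.18 132.04] [18.  22.8] [473.4  172.42 142.  ]
rod150 56 [270.85 132.75] [16.9 20.7] [473.07 171.78 142.  ]
rod170 67 [270.02 133.75] [15.4 16.4] [472.28 170.85 142.  ]
disc 329 [271.2  125.79] [112.7 116.6] [472.63 175.18  10.  ]
disc 94 [270.53 132.16] [26.  33.6] [471.66 166.7   10.  ]
```

View pics/c3.png

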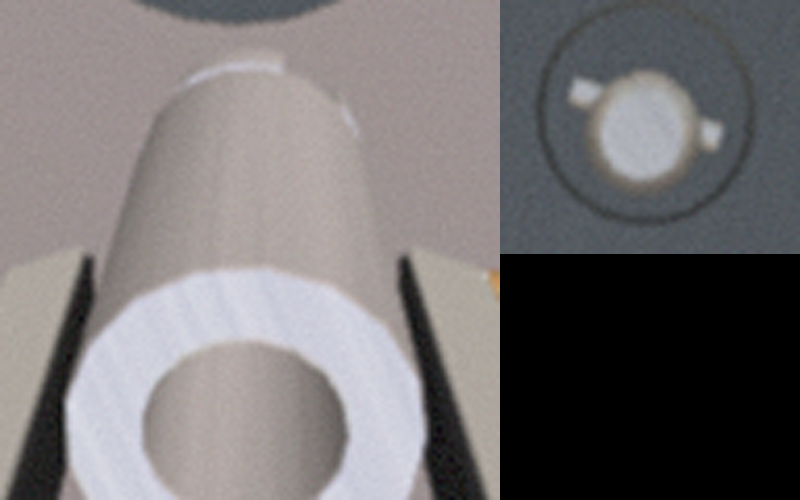

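Run:
```python
from h import *
from scipy.optimize import minimize_scalar
print("crosspin mid",ray("wrist",272.1,129.4,28),"flange",ray("wrist",271.4,129.5,20),"rod whole (z140)",ray("wrist",271.18,132.04,140))
print("pin dir",np.degrees(np.arctan2(*(ray("wrist",240+711/4.615,105+133/4.615,26)-ray("wrist",240+585/4.615,105+92/4.615,26))[[1,0]])))
p=read_state()["eef_pos"]; zf=p[2]-93.6; c=np.array([475.2,98.4])
for a in range(10,175,8):
    q=proj("wrist",[c[0]+24.5*np.cos(np.radians(a)),c[1]+24.5*np.sin(np.radians(a)),zf]); q=[(q[0]-215)/.24,(q[1]-180)/.24]
    print(a,np.round(q),end=" ")
```

```text
crosspin mid [473.91108641 170.99413755  28.        ] flange [472.94218016 170.59638067  20.        ] rod whole (z140) [473.37821258 172.34251148 140.        ]
pin dir -17.11114408258944
10 [351. 125.] 18 [347. 111.] 26 [342.  98.] 34 [334.  85.] 42 [325.  73.] 50 [314.  63.] 58 [302.  54.] 66 [288.  47.] 74 [274.  42.] 82 [258.  39.] 90 [243.  38.] 98 [227.  39.] 106 [212.  42.] 114 [198.  47.] 122 [184.  54.] 130 [172.  63.] 138 [161.  74.] 146 [152.  86.] 154 [144.  98.] 162 [139. 112.] 170 [136. 126.]
```

```bash
python3 -m handwheel '[[0.02,-0.001,0,0],[0.05,-0.0019,0,0],[0.072,-0.0019,0,0],[0.0731,-0.0019,0.01,0],[0.0731,-0.0019,0.014,0]]'; python3 -m handwheel '[[0,0,0,0],[0,0,0,0]]'; python3 -c "
from h import *
delta([473.6,173.7,245],90)
print(read_state()['moment'])"
```

```text
clock: 6.22
eef_pos: [473.8, 172.7, 246.2]
eef_rot: [3.141, 0.003, 1.567]
wrist_force: [-0.0, 0.0, -4.0]
finger_gap: 47.6
clock: 6.48
eef_pos: [474.0, 172.1, 246.3]
eef_rot: [3.141, 0.003, 1.566]
wrist_force: [-0.5, 0.7, -4.3]
finger_gap: 47.8
delta [ 0.0016 -0.0004  0.0013] turn -0.29 yaw 89.71 pos [474.  172.1 246.3] F [-0.5  0.7 -4.3] t 6.475 gap 47.8
[-0.0636994   0.0491993   0.03422312]
```

```bash
python3 -m handwheel '[[0.0016,-0.0004,0.002,0],[0.0016,-0.0004,0.004,0],[0.0016,-0.0004,0.004,0]]'; python3 -c "
from h import *
delta([473.6,173.7,243],90)
print(read_state()['moment']); im=save('wrist','w5.png'); save('scene','s5.png'); s=cv2.imread('pics/s5.png')
o=np.zeros((600,800,3),np.uint8); o[:,:400]=cv2.resize(s[90:240,315:415],(400,600),interpolation=2);o[:600,400:]=cv2.resize(im[:,:,::-1][150:330,210:330],(400,600),interpolation=2); cv2.imwrite('pics/c4.png',o)"
```

```text
clock: 6.85
eef_pos: [473.5, 173.7, 242.1]
eef_rot: [3.141, 0.003, 1.566]
wrist_force: [-1.6, -0.0, -3.7]
finger_gap: 48.0
delta [-0.      0.0001 -0.0009] turn -0.29 yaw 89.71 pos [473.5 173.7 242.1] F [-1.6 -0.  -3.7] t 6.85 gap 48.0
[-0.08562352  0.08845175 -0.00878138]
```

View pics/c4.png

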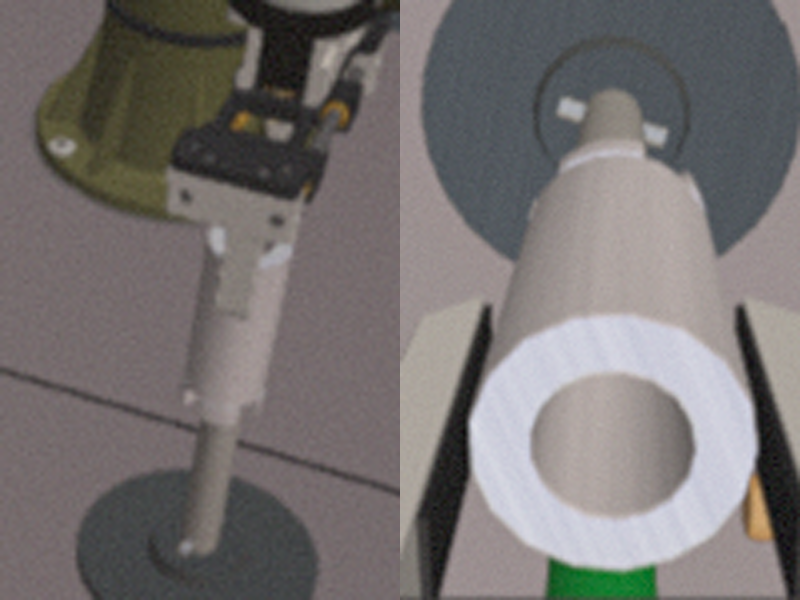

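The views show the sleeve upright and over the rod, with a foot tooth facing about +5° to +11° yaw, so the notches are near 50° (mod 90). Now lowering gently.

```bash
python3 -m handwheel '[[0,0,0.003,0],[0,0,0.006,0],[0,0,0.008,0],[0,0,0.008,0]]'; python3 -c "
from h import *
delta([473.6,173.7,243],90)
print(read_state()['moment'])"
```

```text
clock: 7.45
eef_pos: [473.5, 173.8, 234.2]
eef_rot: [3.141, 0.002, 1.566]
wrist_force: [-0.7, -0.5, -3.9]
finger_gap: 48.2
delta [-0.0001  0.0001 -0.0088] turn -0.28 yaw 89.72 pos [473.5 173.8 234.2] F [-0.7 -0.5 -3.9] t 7.45 gap 48.2
[-0.03431817  0.07999561  0.0296496 ]
```

```bash
python3 -m handwheel '[[0,0,0.003,0],[0,0,0.006,0],[0,0,0.008,0],[0,0,0.008,0]]'; python3 -m handwheel '[[0,0,0.004,0],[0,0,0.008,0],[0,0,0.012,0],[0,0,0.012,0]]'; python3 -c "
from h import *
delta([473.6,173.7,243],90)
print(read_state()['moment'])"
```

```text
clock: 7.95
eef_pos: [473.3, 173.8, 225.8]
eef_rot: [-3.141, 0.003, 1.566]
wrist_force: [-3.8, 1.5, -3.1]
finger_gap: 48.3
clock: 8.45
eef_pos: [473.0, 173.8, 213.1]
eef_rot: [-3.14, 0.003, 1.566]
wrist_force: [-3.2, 2.9, -5.7]
finger_gap: 47.7
delta [-0.0002  0.0005 -0.0299] turn -0.28 yaw 89.72 pos [473.  173.8 213.1] F [-3.2  2.9 -5.7] t 8.45 gap 47.7
[ 0.68044434  0.84278318 -0.04948048]
```

Slight side force pushing toward -x, +y; I'll ease that way and keep lowering.

```bash
python3 -m handwheel '[[0.0006,-0.0008,0,0],[0.0006,-0.0008,0,0],[0.0006,-0.0008,0.004,0],[0.0006,-0.0008,0.008,0],[0.0006,-0.0008,0.008,0]]'; python3 -c "
from h import *
delta([473.6,173.7,243],90)
print(read_state()['moment'])"
```

```text
clock: 9.07
eef_pos: [472.2, 174.3, 204.7]
eef_rot: [-3.14, 0.003, 1.566]
wrist_force: [-0.4, -0.6, -3.6]
finger_gap: 48.1
delta [-0.0007  0.0014 -0.0383] turn -0.28 yaw 89.72 pos [472.2 174.3 204.7] F [-0.4 -0.6 -3.6] t 9.075 gap 48.1
[-0.07392777  0.0325787   0.06556681]
```

Free again. Continuing.

```bash
python3 -m handwheel '[[0,0,0.005,0],[0,0,0.01,0],[0,0,0.015,0],[0,0,0.02,0],[0,0,0.02,0]]'; python3 -c "
from h import *
delta([473.6,173.7,243],90)
print(read_state()['moment'])"
```

```text
clock: 9.7
eef_pos: [472.0, 174.2, 184.2]
eef_rot: [-3.139, 0.003, 1.566]
wrist_force: [0.9, 0.9, -2.8]
finger_gap: 47.8
delta [-0.0006  0.0015 -0.0588] turn -0.29 yaw 89.71 pos [472.  174.2 184.2] F [ 0.9  0.9 -2.8] t 9.7 gap 47.8
[ 0.01928869  0.0706642  -0.02529975]
```

```bash
python3 -m handwheel '[[0,0,0.006,0],[0,0,0.012,0],[0,0,0.018,0],[0,0,0.024,0],[0,0,0.024,0]]'; python3 -c "
from h import *
delta([473.6,173.7,243],90)
print(read_state()['moment'])"
```

```text
clock: 10.32
eef_pos: [471.7, 174.1, 159.7]
eef_rot: [-3.138, 0.003, 1.566]
wrist_force: [0.8, 0.0, -3.8]
finger_gap: 48.0
delta [-0.0007  0.0016 -0.0833] turn -0.29 yaw 89.71 pos [471.7 174.1 159.7] F [ 0.8  0.  -3.8] t 10.325 gap 48.0
[0.17818684 0.00585514 0.03425183]
```

```bash
python3 -m handwheel '[[0,0.0003,0.006,0],[0,0.0004,0.012,0],[0,0.0005,0.018,0],[0,0.0005,0.024,0],[0,0.0005,0.024,0]]'; python3 -c "
from h import *
delta([473.6,173.7,243],90)
print(read_state()['moment'])"
```

```text
clock: 10.95
eef_pos: [472.0, 174.1, 135.2]
eef_rot: [-3.138, 0.003, 1.566]
wrist_force: [0.5, 1.5, -4.8]
finger_gap: 48.3
delta [-0.0007  0.0012 -0.1078] turn -0.29 yaw 89.71 pos [472.  174.1 135.2] F [ 0.5  1.5 -4.8] t 10.95 gap 48.3
[0.2053741  0.06173936 0.00909722]
```

Now coming down onto the cross pin (contact expected at TCP z of about 123.6).

```bash
python3 -m handwheel '[[0,0,0.004,0],[0,0,0.007,0],[0,0,0.01,0],[0,0,0.01,0]]';python3 -m handwheel '[[0,0,0.001,0],[0,0,0.002,0],[0,0,0.002,0]]'; python3 -c "
from h import *
delta([473.6,173.7,243],90)
print(read_state()['moment'])"
```

```text
clock: 11.45
eef_pos: [471.9, 174.1, 124.9]
eef_rot: [-3.138, 0.003, 1.566]
wrist_force: [1.3, 2.1, -4.9]
finger_gap: 47.8
clock: 11.82
eef_pos: [472.0, 174.1, 123.1]
eef_rot: [-3.138, 0.003, 1.566]
wrist_force: [0.6, 0.6, -1.3]
finger_gap: 47.8
delta [-0.0008  0.0012 -0.1199] turn -0.29 yaw 89.71 pos [472.  174.1 123.1] F [ 0.6  0.6 -1.3] t 11.825 gap 47.8
[0.19382568 0.01373066 0.0347337 ]
```

```bash
python3 -m handwheel '[[0,0,0.001,0],[0,0,0.001,0],[0,0,0.001,0]]'; python3 -c "
from h import *
delta([473.6,173.7,243],90)
print(read_state()['moment'])"
```

```text
clock: 12.2
eef_pos: [472.1, 174.2, 122.7]
eef_rot: [-3.138, 0.003, 1.566]
wrist_force: [-3.0, 1.7, 5.6]
finger_gap: 48.0
delta [-0.0008  0.0011 -0.1203] turn -0.28 yaw 89.72 pos [472.1 174.2 122.7] F [-3.   1.7  5.6] t 12.2 gap 48.0
[ 0.08696359  0.62523776 -0.01180491]
```

Foot is on the cross pin with about 9 N of pressure. Turning the yaw CCW under light pressure.

```bash
python3 -m handwheel '[[0,0,0.0007,-4],[0,0,0.0007,-8],[0,0,0.0007,-12],[0,0,0.0007,-12]]'; python3 -c "
from h import *
delta([472.1,174.2,113],90)
print(read_state()['moment'])"
```

```text
clock: 12.7
eef_pos: [471.9, 174.1, 121.8]
eef_rot: [-3.137, 0.002, 1.775]
wrist_force: [-0.3, 0.1, -3.7]
finger_gap: 47.4
delta [0.0001 0.0002 0.0088] turn 11.69 yaw 101.69 pos [471.9 174.1 121.8] F [-0.3  0.1 -3.7] t 12.7 gap 47.4
[-0.00810863  0.07657036 -0.04336158]
```

Pressure dropped to the free-hanging level and z fell. Testing whether the notch is over the pin.

```bash
python3 -m handwheel '[[0,0,0.0015,0],[0,0,0.0015,0]]'; python3 -c "
from h import *
delta([472.1,174.2,113],90)
print(read_state()['moment'])"
```

```text
clock: 12.95
eef_pos: [471.8, 174.0, 120.0]
eef_rot: [-3.137, 0.002, 1.774]
wrist_force: [0.3, 0.1, -4.0]
finger_gap: 48.0
delta [0.0001 0.0004 0.007 ] turn 11.64 yaw 101.64 pos [471.8 174.  120. ] F [ 0.3  0.1 -4. ] t 12.95 gap 48.0
[-0.01935669  0.13404577  0.0467515 ]
```

It's dropping in. I'll turn a little further toward the notch centre while lowering.

```bash
python3 -m handwheel '[[0,0,0.001,-2],[0,0,0.002,-3],[0,0,0.003,-3],[0,0,0.003,-3]]'; python3 -c "
from h import *
delta([472.1,174.2,113],90)
print(read_state()['moment'])"
```

```text
clock: 13.45
eef_pos: [471.7, 174.0, 116.9]
eef_rot: [-3.137, 0.002, 1.826]
wrist_force: [-0.2, -0.6, -3.9]
finger_gap: 48.0
delta [0.0001 0.0004 0.0039] turn 14.63 yaw 104.63 pos [471.7 174.  116.9] F [-0.2 -0.6 -3.9] t 13.45 gap 48.0
[-0.01972722  0.07294969 -0.03364784]
```

```bash
python3 -m handwheel '[[0,0,0.001,0],[0,0,0.002,0],[0,0,0.0028,0],[0,0,0.0028,0]]'; python3 -m handwheel '[[0,0,0.0006,0],[0,0,0.0012,0],[0,0,0.0012,0]]';python3 -c "
from h import *
delta([472.1,174.2,113],90)
print(read_state()['moment'])"
```

```text
clock: 13.95
eef_pos: [471.7, 174.0, 114.0]
eef_rot: [-3.136, 0.002, 1.826]
wrist_force: [-0.5, -0.7, -3.6]
finger_gap: 47.8
clock: 14.32
eef_pos: [471.9, 174.0, 113.5]
eef_rot: [-3.137, 0.002, 1.826]
wrist_force: [-2.5, -1.3, 5.9]
finger_gap: 48.4
delta [0.0001 0.0003 0.0005] turn 14.63 yaw 104.63 pos [471.9 174.  113.5] F [-2.5 -1.3  5.9] t 14.325 gap 48.4
[-0.23695439  0.92340375 -0.05421143]
```

Contact at z=113.5 matches home (113.6). Release and back the jaws off, then look.

```bash
python3 -m handwheel '[[0,0,-0.0004,0],[0,0,-0.0004,0]]'; python3 -m handwheel '[[0,0,0,0],[0,0,0,0],[0,0,0,0],[0,0,0,0]]' 0 10; python3 -m handwheel '[[0,0,-0.02,0],[0,0,-0.06,0],[0,0,-0.1,0],[0,0,-0.1,0]]'; python3 -c "
from h import *
delta([472.1,174.2,113],90)
a=save('wrist','w6.png');save('scene','s6.png'); s=cv2.imread('pics/s6.png')
o=np.zeros((600,800,3),np.uint8); o[:,:400]=cv2.resize(s[140:260,325:405],(400,600),interpolation=2);o[:300,400:]=cv2.resize(a[:,:,::-1],(400,300)); o[300:,400:]=cv2.resize(a[:,:,::-1][120:270,180:380],(400,300),interpolation=2); cv2.imwrite('pics/c5.png',o)"
```

```text
clock: 14.58
eef_pos: [471.9, 174.0, 113.8]
eef_rot: [-3.137, 0.002, 1.826]
wrist_force: [-0.1, -0.5, -4.0]
finger_gap: 47.8
clock: 15.08
eef_pos: [471.9, 174.0, 113.9]
eef_rot: [-3.137, 0.002, 1.826]
wrist_force: [-0.5, -0.7, 0.5]
finger_gap: 84.3
clock: 15.58
eef_pos: [473.3, 174.7, 216.6]
eef_rot: [3.141, 0.002, 1.826]
wrist_force: [-0.3, -0.4, 0.3]
finger_gap: 94.1
delta [ 1.000e-04 -1.300e-03  1.036e-01] turn 14.63 yaw 104.63 pos [473.3 174.7 216.6] F [-0.3 -0.4  0.3] t 15.575 gap 94.1
```

View pics/c5.png

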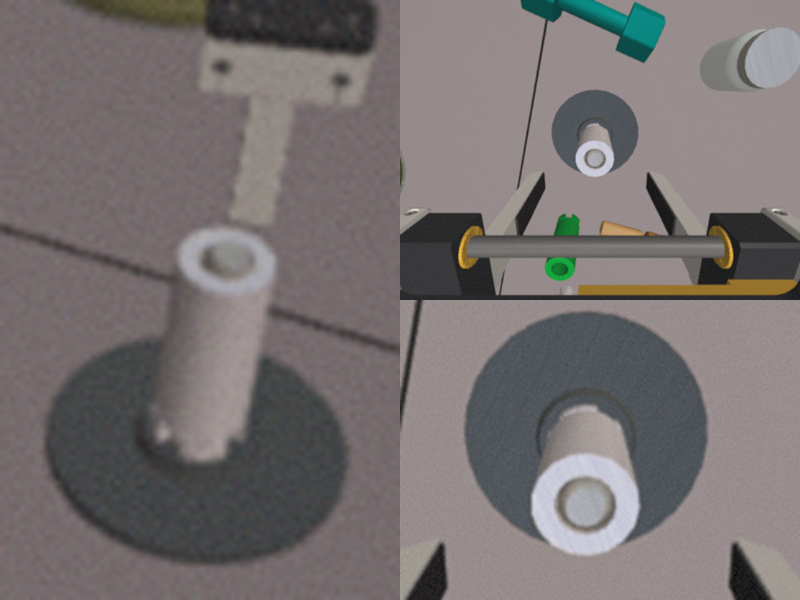

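The pictures show the sleeve upright on the flange. The rod end shows in the bore, the cross pin is inside a notch, and the gripper is open and clear. Handing in.

```bash
python3 -c "
from h import *
s=read_state(); print(s['clock'],s['wrist_force'].round(1)); print(manip.sign_off())"
```

```text
15.675 [ 1.3 -0.3 -1.2]
the job is handed in; nothing more can be done
None
```

The large white sleeve is on the loading pin, seated on the flange with its notches over the cross pin. I let go of it, backed the gripper clear and handed the job in at about 15.7 s.

- **Lowering:** I eased off a side force of about 4 N on the way down. After that the sleeve ran freely down the rod until it met the cross pin.
- **Turning:** The foot met the cross pin at TCP height about 123 mm (expected 123.6) and I pressed with about 9 N. It dropped free after about 12° of turn, and I turned it another 3° while lowering.
- **Seating:** It made firm contact at 113.5 mm (expected 113.6). No reading showed binding before the flange stopped it.
- **Last picture:** The sleeve stands upright with its teeth on the flange, the rod end in the bore and the cross pin in a notch. I did not compare bystander positions before and after, but nothing on the way down or out suggested a touch.

**Small mismatch:** the drop from cross pin to flange measured about 9.2–9.5 mm instead of 10 mm. I put this down to measurement error or slight slip in the grip. I did not press the sleeve down again after letting go to confirm it.

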